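# Set the yellow battery pack on its charger

### The arm

A 7-joint arm with a two-finger parallel gripper is mounted at the origin on a cart in front of the work surface, level with it; the furniture and walls round the work are solid. World frame = base frame: x ahead of the robot, y to its left, z up, the work surface at z = 0. Lengths are in m, angles in rad, forces in N, time in s.
With the tool pointing down it reaches from about 0.4 to 0.85 m from the base axis. Payload 10.4 kg.
Tool frame: the origin (TCP) lies on the centre line of the jaws, within the pads' length; the fingertips stand 8 mm ahead of it and the grasp point (between the pads) lies 11 mm behind it (r.finger_overhang is the distance from the TCP to the fingertips, in m); z points along the fingers, y is the line along which they close (so a half turn about z gives the same grasp; the last joint's range is limited). The gripper opens to 87 mm and grips with 3 to 60 N. Pads are 19 mm wide; open, the fingers measure 117 mm over their backs; the gripper's body (75 mm by 190 mm) begins 51 mm behind the grasp point.
Start: joints at [-1.147, 0.332, -0.065, 1.46, 0.022, 1.35, -0.088], TCP at [0.27, 0.564, 0.231] pointing down, gripper open.
Joint ranges: [-2.6, 2.6], [-0.5, 2.12], [-1.47, 1.34], [0.16, 2.42], [-1.27, 4.41], [0.06, 2.06], [-2.6, 2.6]. Speed limits (rad/s): [2.22, 2.22, 2.79, 2.79, 3.14, 3.14, 3.14].

### API

Orientations are given as a unit quaternion [x, y, z, w].
In Python, from bench import r, vision gives the robot as it stands.
- The arm moves only by the tool drive_tool, never from a script. Its argument "series" is a list of rows, each a list of 2 entries, a list of its own where there are three numbers: the shift along the world's x, y, z in cm, then the turn about the world's z in degrees. A call has exactly 10 rows; each row shifts and turns the commanded pose from where the row before left it; what a row does not reach is not made up. A row lasts 1/8 s, in which the tool goes at most 62.5 mm and 10.7 degrees, less where a joint would pass 70% of its speed; a pose out of reach is approached as far as the arm can. A call with a gripper value outside its range is refused whole. "hand" is the closure, from 0 (fully open) to 1 (shut), set as the call begins (left out, the last holds). The fingers move at their own pace and stop on an object; "newtons" is the grip in N (left out, the last holds). Time passes only in rows, so rows that do not move let the fingers close, or fill a call up. It gives the time, the measured TCP pose, the force, the opening and the grip force at its end, in the units of the state.
- r.read_state(): the state, without advancing time (a new reading comes with each control period).
- vision.camera(name): name is "scene" or "top"; returns a dict with "color" (480x640x3 uint8, red, green, blue), "intrinsics" (3x3 intrinsics, pixels), "R" (3x3) and "t" (3): a world point X has camera coordinates R X + t. Camera axes: x right, y down, z forward; pixel columns grow to the right and rows downward; lengths in m; the calibration is good to about 2 mm. A picture is of the moment at which its call begins. There is no depth.
- r.close_job(): hands the job in; it is judged then, once.
The state is a dict: "time": time; "joint_positions": joint angles; "joint_vel": joint speeds; "joint_torque": joint torques, N m; "ee_pos": TCP position; "eef_rot": TCP orientation; "ft_force": force on the tool from outside, world axes, zero at the start; "torque": the same for the moment, N m; "width": finger opening in m; "grip_force": force on a finger pad.
Only numpy, scipy, OpenCV 4.12 (cv2) and the standard library are available. Lean on these libraries where they do the work, as an engineer would, in place of code of your own. Each camera call takes 0.05 s, during which the arm holds its last target. There are 200 camera calls.

### The job

Put the yellow battery pack on the charger to charge: upright, lengthwise along the charger (either way round), with the two brass pegs inside the two sockets in its underside and the pack resting fully down on the deck. Set it down rather than dropping it, let go, and leave the blue pack where it is.

Things in the scene. Friction and masses are not known exactly. Their poses are not given: they have to be found in the camera images.
- pack_yellow_grip (a point): Loose battery pack, 0.3-0.5 kg, upright: black base 100 (x) x 62 (y) x 30 mm high, on its middle a yellow block 76 (x) x 44 (y) x 44 mm high, good to grip across its 44 mm. This point: centre of the yellow block, 52 mm above the underside. x along its length, z up. Underside: two round sockets, 26 mm wide, 24 mm deep, on the centre line 24 mm either side of the middle along x.
- pack_blue_grip (a point): The other pack, the same in shape but with a blue top; not to be charged or moved. This point: centre of its blue block, 52 mm above its underside; x along its length, z up.
- charger_seat (a point): Grey charger, fixed, 150 (x) x 90 mm, deck 28 mm above the bench. This point: on the deck, midway between the pegs, where the middle of the pack's underside belongs. x along its length, z up. Two upright brass pegs 24 mm either side of it along x, 14 mm thick, 20 mm high, tips tapered to 6 mm. A black lamp panel, 17 mm above the deck, begins 62 mm from it at the +x end, clear of the seated pack.

How it is judged:
At the end, for the whole second after the job is handed in: The yellow pack stands upright (within 10 degrees) on the charger, over both pegs and down on the deck (within 5 mm), its middle within 12 mm of the middle of the pegs and its length within 20 degrees of the charger's, either way round; the blue pack is within 30 mm of where it stood (horizontal distance between pack_yellow_grip and charger_seat below 0.012 m and z of pack_yellow_grip in the frame of charger_seat between 0.047 and 0.057 m and angle between pack_yellow_grip's own z axis and vertical below 0.17 rad and angle between the x axis of pack_yellow_grip and the x axis of charger_seat, either way round below 0.35 rad and distance of pack_blue_grip from where it was at the start of the episode below 0.03 m); the robot touches nothing.
It fails at once if the yellow pack is let go over the charger more than 30 mm above its seat (dropped) (horizontal distance between pack_yellow_grip and charger_seat below 0.05 m and z of pack_yellow_grip in the frame of charger_seat above 0.082 m and contact force between the fingers and pack_yellow below 0.05 N).
It fails at once if the blue pack is moved more than 30 mm (distance of pack_blue_grip from where it was at the start of the episode above 0.03 m).
It also fails if it takes over 38 s, if anything falls off the work surface, if the arm or the gripper's body presses on something with over 40 N, if the wrist force passes 120 N, or if a joint passes its speed limit or range.

## Working session

There is one attempt and no reset: what is moved stays moved. The work goes in short steps, Python scripts to look and compute and a tool call to move; the robot and the scene stay as the last step left them, time stands still between calls to the robot, and variables do not carry over. Pictures are saved under pics/ and viewed, at most 10 in all, crops included, and the job is handed in when it is done.

Besides the shell and the picture viewer there is one more tool, called as a command line: name --argument value ..., lists and objects as JSON in quotes. drive_tool: Moves the arm, as the interface text tells. Its arguments: {"type":"object","properties":{"series":{"type":"array"},"hand":{"type":"number"},"newtons":{"type":"number"}},"required":["series"]}

```bash
mkdir -p pics
python3 - <<'E'
from bench import r, vision
import cv2,json
for n in("scene","top"):
    c=vision.camera(n); cv2.imwrite(f"pics/{n}0.png",c["color"][:,:,::-1])
    print(n,c["intrinsics"].tolist(),c["R"].round(4).tolist(),c["t"].round(4).tolist())
s=r.read_state();print({k:s[k] for k in("time","ee_pos","eef_rot","width","ft_force")},r.finger_overhang)
E
```

```text
scene [[472.7540868081019, 0.0, 319.9049315229617], [0.0, 472.7540868081019, 245.0983321062684], [0.0, 0.0, 1.0]] [[0.8839, -0.4676, -0.0083], [-0.2418, -0.4417, -0.864], [0.4004, 0.7657, -0.5035]] [-0.5154, 0.125, 0.7906]
top [[504.4082503512225, 0.0, 323.51075657630423], [0.0, 504.4082503512225, 236.82995173865783], [0.0, 0.0, 1.0]] [[-0.0148, -0.9998, 0.0168], [-0.9995, 0.0143, -0.0292], [0.0289, -0.0172, -0.9994]] [-0.1245, 0.4902, 0.9168]
{'time': 0.1, 'ee_pos': array([0.26989471, 0.56335005, 0.22984739]), 'eef_rot': array([ 2.21522711e-01,  9.75155004e-01, -6.26421541e-04, -1.18008978e-04]), 'width': 0.08680269051333067, 'ft_force': array([-0.10536261,  0.80006587,  0.5960042 ])} 0.008
```

View pics/scene0.png

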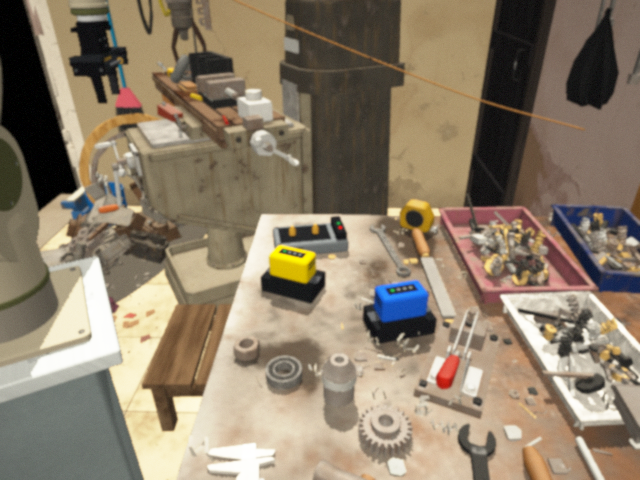

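View pics/top0.png

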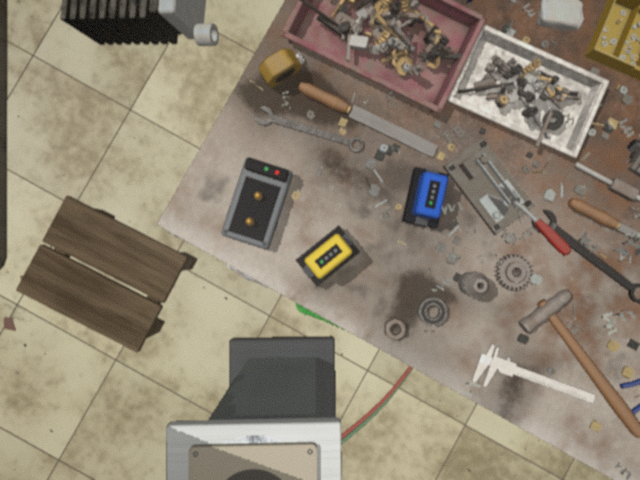

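The scene view shows the yellow pack near (294,270), the blue pack near (400,307) and the charger near (311,236). In the top view they are at (329,255), (428,196) and (257,203), with the pegs near (258,196) and (249,221). I'll enlarge crops to measure.

Run:
```python
import cv2
a=cv2.imread("pics/scene0.png")[205:305,255:355]; b=cv2.imread("pics/top0.png")[150:290,215:375]
cv2.imwrite("pics/sc.png",cv2.resize(a,None,fx=6,fy=6,interpolation=cv2.INTER_CUBIC))
cv2.imwrite("pics/tc.png",cv2.resize(b,None,fx=4,fy=4,interpolation=cv2.INTER_CUBIC))
```

```text
(no output)
```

View pics/sc.png

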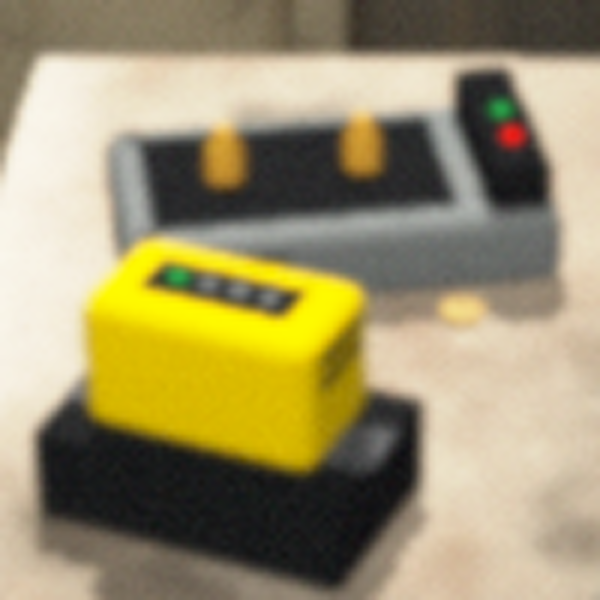

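View pics/tc.png

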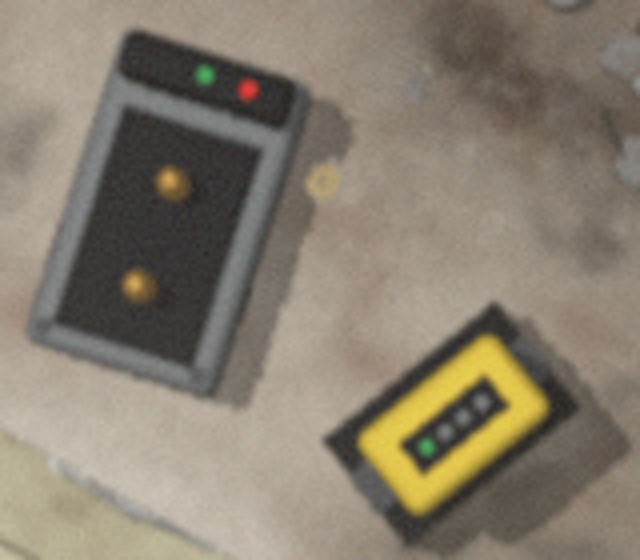

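The scene crop shows the yellow label centred at (225,288), with LEDs at (179,277) and (270,299), and the peg tips at (224,127) and (362,117). The top crop shows the label at (456,425), with LEDs at (427,447) and (484,402), and the pegs at about (170,183) and (136,285).

```bash
cat > h.py <<'E'
import numpy as np,cv2
from bench import r,vision
def cams():
    return {n:vision.camera(n) for n in("scene","top")}
def P(c): return c["intrinsics"]@np.c_[c["R"],c["t"]]
def tri(C,s,t):
    X=cv2.triangulatePoints(P(C["scene"]),P(C["top"]),np.array(s,float).reshape(2,1),np.array(t,float).reshape(2,1)).ravel()
    X=X[:3]/X[3]
    q=P(C["scene"])@np.r_[X,1]; return X, np.linalg.norm(q[:2]/q[2]-s)
def atz(c,p,z):
    M=P(c); H=np.c_[M[:,0],M[:,1],M[:,2]*z+M[:,3]]
    q=np.linalg.solve(H,[p[0],p[1],1]); return q[:2]/q[2]
E
python3 - <<'E'
from h import *
C=cams()
s=lambda x,y:((x+.5)/6-.5+255,(y+.5)/6-.5+205)
t=lambda x,y:((x+.5)/4-.5+215,(y+.5)/4-.5+150)
for n,a,b in[("label",(225,288),(456,425)),("led1",(179,277),(427,447)),("led4",(270,299),(484,402)),("pegN",(224,127),(135,284)),("pegF",(362,117),(169,182)),("green",(501,108),(205,75)),("red",(512,136),(249,91))]:
    X,e=tri(C,s(*a),t(*b)); print(n,X.round(4),round(e,2))
T=C["top"]
print("blockcorners z.074",[atz(T,t(*p),.074).round(4).tolist() for p in((360,437),(497,337),(550,405),(417,515))])
N=atz(T,t(135,284),.047);F=atz(T,t(169,182),.047);print("pegs z.047",N,F,(N+F)/2,np.linalg.norm(F-N),np.degrees(np.arctan2(*(F-N)[::-1])))
cor=[atz(T,t(*p),.028) for p in((38,336),(210,392))];print("near charger corners",cor)
a,b=atz(T,t(427,447),.074),atz(T,t(484,402),.074);print("yellow yaw",np.degrees(np.arctan2(*(b-a)[::-1])),atz(T,t(456,425),.074))
# block outline via minAreaRect
im=T["color"];hsv=cv2.cvtColor(im,cv2.COLOR_RGB2HSV);m=cv2.inRange(hsv,(22,130,110),(33,255,255));m[:215]=0;m[:,:290]=0;m[300:]=0;m[:,370:]=0
rc=cv2.minAreaRect(cv2.findNonZero(m));bx=cv2.boxPoints(rc);w=np.array([atz(T,p,.074) for p in bx]);print(rc,w.mean(0),[np.linalg.norm(w[i]-w[i-1]).round(4) for i in range(4)],[np.degrees(np.arctan2(*(w[i]-w[i-1])[::-1])).round(1) for i in range(4)])
E
```

```text
label [ 0.4544 -0.1389  0.0733] 0.36
led1 [ 0.4452 -0.1264  0.0731] 0.37
led4 [ 0.4637 -0.1509  0.0732] 0.13
pegN [5.18e-01 5.00e-04 4.56e-02] 0.22
pegF [ 0.563  -0.015   0.0452] 0.38
green [ 0.6098 -0.0311  0.0443] 0.12
red [ 0.6027 -0.0505  0.0442] 0.25
blockcorners z.074 [[0.4494, -0.0978], [0.4911, -0.1567], [0.4618, -0.1789], [0.4159, -0.1215]]
pegs z.047 [5.17513212e-01 4.62400821e-04] [ 0.56217766 -0.01490598] [ 0.53984544 -0.00722179] 0.0472345212362556 -18.98759074972469
near charger corners [array([0.49602089, 0.04647436]), array([ 0.46985661, -0.03002374])]
yellow yaw -52.59478286009579 [ 0.45386794 -0.13868388]
((327.7682800292969, 255.58538818359375), (26.237192153930664, 44.197174072265625), 51.34019470214844) [ 0.45441942 -0.1372695 ] [np.float64(0.0446), np.float64(0.0752), np.float64(0.0447), np.float64(0.0752)] [np.float64(37.9), np.float64(-52.2), np.float64(-142.2), np.float64(127.7)]
```

Both views agree to within a few mm: the label is at z 0.073 (expected 0.074), and the peg tips are at 0.045 and 47 mm apart (expected 0.048 and 48 mm).

| Item | Centre (m) | Yaw |
|---|---|---|
| Yellow pack | (0.454, -0.138) | -52.4° |
| Charger seat | (0.540, -0.007) | -19° |

Tool y is at 64.4° and has to be at 37.6°, so I need to turn it -26.8°.

drive_tool --series '[[[2.3,-3.6,0],-2.7],[[2.3,-3.6,0],-2.7],[[2.3,-3.6,0],-2.7],[[2.3,-3.6,0],-2.7],[[2.3,-3.6,0],-2.7],[[2.3,-3.6,0],-2.7],[[2.3,-3.6,0],-2.7],[[2.3,-3.6,0],-2.7],[[2.3,-3.6,0],-2.6],[[2.3,-3.6,0],-2.6]]' --hand 0 --newtons 30

```text
time: 1.45
ee_pos: [0.5006, 0.2024, 0.2306]
eef_rot: [0.442, 0.897, 0.0, 0.0]
ft_force: [-0.0, 0.8, 0.3]
width: 0.087
grip_force: 0.0
```

drive_tool --series '[[[-0.6,-4.3,0],0],[[-0.6,-4.3,0],0],[[-0.6,-4.3,0],0],[[-0.6,-4.3,0],0],[[-0.6,-4.3,0],0],[[-0.6,-4.2,-1],0],[[-0.6,-4.2,-3],0],[[-0.5,-4.1,-4],0],[[0,0,-2],0],[[0,0,0],0]]'

```text
time: 2.7
ee_pos: [0.452, -0.1364, 0.1295]
eef_rot: [0.442, 0.897, -0.001, -0.001]
ft_force: [0.4, -0.3, 0.6]
width: 0.087
grip_force: 0.0
```

Run:
```python
from h import *
C=cams(); a=C["scene"]["color"][140:300,220:420,::-1]; b=C["top"]["color"][150:310,235:435,::-1]
cv2.imwrite("pics/g1.png",np.vstack([cv2.resize(x,None,fx=2.6,fy=1.8*2.6/2.6*1,interpolation=cv2.INTER_CUBIC) if 0 else cv2.resize(x,(375,300),interpolation=cv2.INTER_CUBIC) for x in(a,b)]))
```

```text
(no output)
```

View pics/g1.png

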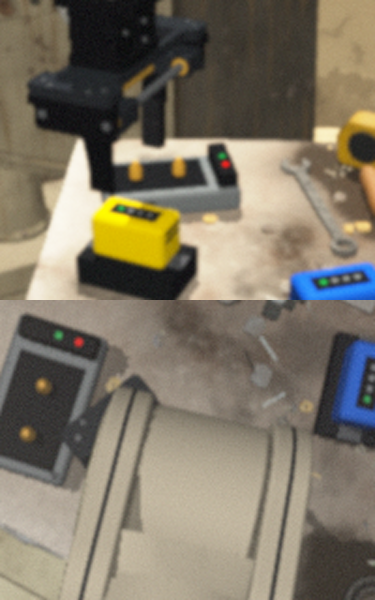

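The picture shows the fingers straddling the block: tips at (103,170) and (153,130), block centre at (137,225). The jaws line up across its 44 mm, so I'll descend and then grip.

drive_tool --series '[[[0.2,-0.2,0],0],[[0,0,-2],0],[[0,0,-2],0],[[0,0,-1.5],0],[[0,0,-1],0],[[0,0,-1],0],[[0,0,-0.9],0],[[0,0,0],0],[[0,0,0],0],[[0,0,0],0]]'

```text
time: 4.05
ee_pos: [0.4553, -0.1384, 0.047]
eef_rot: [0.442, 0.897, 0.0, 0.0]
ft_force: [1.3, -0.2, -0.7]
width: 0.0867
grip_force: 0.0
```

drive_tool --series '[[[0,0,0],0],[[0,0,0],0],[[0,0,0],0],[[0,0,0],0],[[0,0,0],0],[[0,0,0],0],[[0,0,0],0],[[0,0,0],0],[[0,0,0],0],[[0,0,0],0]]' --hand 1 --newtons 35

```text
time: 5.3
ee_pos: [0.455, -0.1384, 0.0466]
eef_rot: [0.442, 0.897, 0.0, -0.0]
ft_force: [-1.7, -0.6, 0.8]
width: 0.0437
grip_force: 35.0
```

The grip is good, with a 43.7 mm opening. I'll lift 9 cm, then move over the charger with a +33.5° turn.

drive_tool --series '[[[0,0,1],0],[[0,0,2],0],[[0,0,2],0],[[0,0,2],0],[[0,0,2],0],[[0,0,0],0],[[0,0,0],0],[[1,1.5,0],3.5],[[1.5,2.3,0],6],[[1.5,2.3,0],6]]'

```text
time: 6.55
ee_pos: [0.4956, -0.0754, 0.1358]
eef_rot: [0.313, 0.95, -0.0, -0.0]
ft_force: [0.2, -0.1, -4.0]
width: 0.0434
grip_force: 35.0
```

drive_tool --series '[[[1.5,2.3,0],6],[[1.5,2.3,0],6],[[1,1.6,0],4],[[0.5,0.8,0],2],[[0,0,0],0],[[0,0,0],0],[[0,0,0],0],[[0,0,0],0],[[0,0,0],0],[[0,0,0],0]]'

```text
time: 7.8
ee_pos: [0.54, -0.0074, 0.1366]
eef_rot: [0.164, 0.986, 0.0, 0.0]
ft_force: [-0.4, 0.6, -3.4]
width: 0.0437
grip_force: 35.0
```

Run:
```python
from h import *
C=cams(); a=C["scene"]["color"][160:280,240:400,::-1]
cv2.imwrite("pics/h1.png",cv2.resize(a,None,fx=5,fy=5,interpolation=cv2.INTER_CUBIC))
```

```text
(no output)
```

View pics/h1.png

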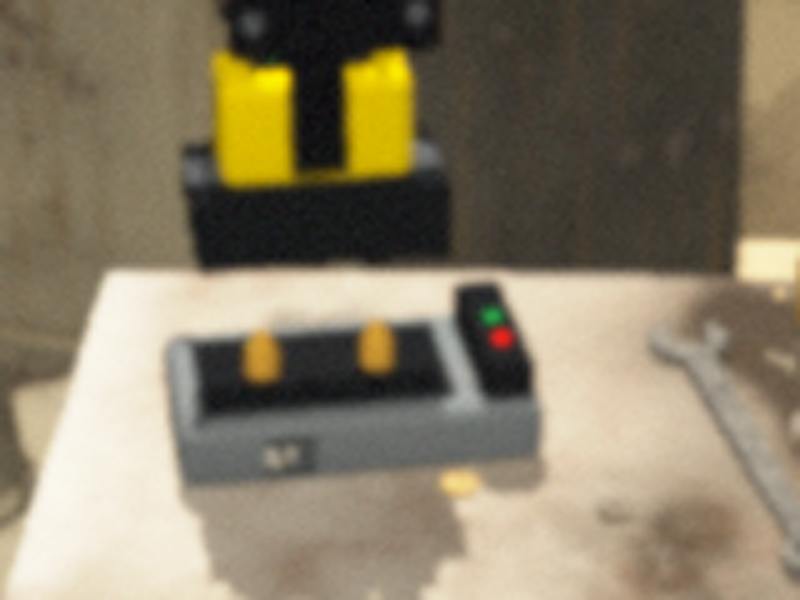

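The pack hangs level over the charger, with the block's lower front corners at (219,187) and (412,178) and the base's at (202,268) and (449,262). I'll compare these with their predicted positions.

Run:
```python
from h import *
c=vision.camera("scene");M=P(c)
u=np.radians(-18.9);ex=np.array([np.cos(u),np.sin(u)]);ey=np.array([-ex[1],ex[0]])
for n,hx,hy,z in[("blk",38,22,.12),("base",50,31,.09),("base top",50,31,.12)]:
  for s in(-1,1):
    p=np.array([.540,-.0074])+ex*s*hx/1e3-ey*hy/1e3
    q=M@[*p,z,1];q=q[:2]/q[2];print(n,s,((q-[240,160]+.5)*5-.5).round(1))
for d,h in((-24,.048),(24,.048)):
    p=np.array([.540,-.0072])+ex*d/1e3;q=M@[*p,h,1];q=q[:2]/q[2];print("tip",((q-[240,160]+.5)*5-.5).round(1))
```

```text
blk -1 [221.7 190.8]
blk 1 [415.1 176.7]
base -1 [196.7 272.8]
base 1 [449.1 253.3]
base top -1 [192.7 202.7]
base top 1 [449.2 183.9]
tip [258.7 326. ]
tip [373.9 316.7]
```

The pack sits about 2 mm short of the pegs along the charger's x, within the ±6 mm socket clearance. I'll correct it and lower in two stages, checking the force.

drive_tool --series '[[[0.2,-0.1,0],0],[[0,0,-1],0],[[0,0,-1],0],[[0,0,-1],0],[[0,0,-0.5],0],[[0,0,-0.5],0],[[0,0,-0.5],0],[[0,0,-0.5],0],[[0,0,0],0],[[0,0,0],0]]'

```text
time: 9.2
ee_pos: [0.5422, -0.0084, 0.0867]
eef_rot: [0.164, 0.986, 0.0, 0.0]
ft_force: [0.2, -0.3, -3.7]
width: 0.0439
grip_force: 35.0
```

Run:
```python
from h import *
C=cams(); a=C["scene"]["color"][180:280,260:360,::-1]
cv2.imwrite("pics/h2.png",cv2.resize(a,None,fx=6,fy=6,interpolation=cv2.INTER_CUBIC))
```

```text
(no output)
```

View pics/h2.png

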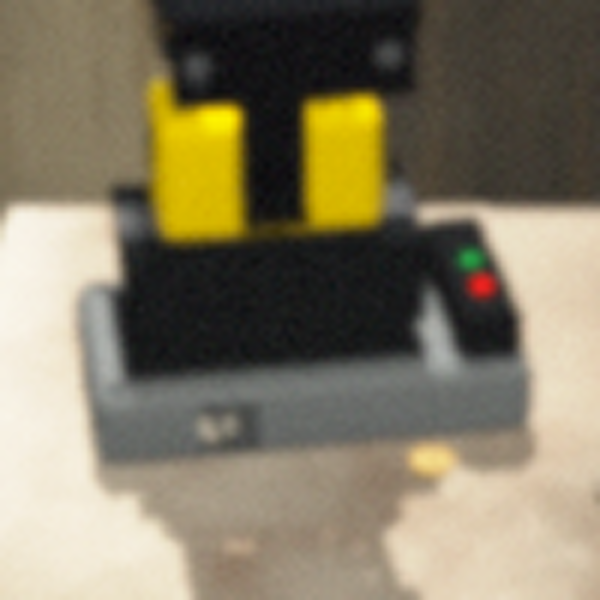

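The pack's underside is 12 mm above the deck, below the peg tips, and the force is still just the pack's weight. So the pegs are in the sockets, and the base is square on the charger, from (130,375) to (420,355). I'll lower the rest gently.

drive_tool --series '[[[0,0,-0.3],0],[[0,0,-0.3],0],[[0,0,-0.2],0],[[0,0,-0.1],0],[[0,0,-0.1],0],[[0,0,-0.1],0],[[0,0,0],0],[[0,0,0],0],[[0,0,0],0],[[0,0,0],0]]'

```text
time: 10.55
ee_pos: [0.542, -0.0083, 0.0756]
eef_rot: [0.164, 0.986, 0.0, 0.0]
ft_force: [0.1, -0.2, -3.6]
width: 0.0439
grip_force: 35.0
```

drive_tool --series '[[[0,0,-0.1],0],[[0,0,0],0],[[0,0,-0.1],0],[[0,0,0],0],[[0,0,0],0],[[0,0,0],0],[[0,0,0],0],[[0,0,0],0],[[0,0,0],0],[[0,0,0],0]]'

```text
time: 11.8
ee_pos: [0.5422, -0.0083, 0.0746]
eef_rot: [0.164, 0.986, 0.0, 0.0]
ft_force: [-5.2, -0.1, 9.7]
width: 0.0439
grip_force: 35.0
```

It makes contact at exactly the expected height (0.0746), so the pack is on the deck. I'll open the hand, then rise straight up.

drive_tool --series '[[[0,0,0],0],[[0,0,0],0],[[0,0,0],0],[[0,0,0],0],[[0,0,0],0],[[0,0,0],0],[[0,0,0],0],[[0,0,0],0],[[0,0,0],0],[[0,0,0],0]]' --hand 0

```text
time: 13.05
ee_pos: [0.542, -0.0084, 0.0736]
eef_rot: [0.164, 0.986, 0.0, -0.0]
ft_force: [-0.3, -0.8, -0.4]
width: 0.087
grip_force: 0.0
```

drive_tool --series '[[[0,0,0.5],0],[[0,0,1],0],[[0,0,2],0],[[0,0,3],0],[[0,0,3],0],[[0,0,3],0],[[0,0,2],0],[[0,0,0],0],[[0,0,0],0],[[0,0,0],0]]'

```text
time: 14.3
ee_pos: [0.5415, -0.0083, 0.2177]
eef_rot: [0.164, 0.986, -0.0, -0.001]
ft_force: [-0.6, -1.0, -0.3]
width: 0.0871
grip_force: 0.0
```

Run:
```python
from h import *
C=cams(); a=C["scene"]["color"][190:290,250:370,::-1]
cv2.imwrite("pics/h3.png",cv2.resize(a,None,fx=6,fy=6,interpolation=cv2.INTER_CUBIC))
```

```text
(no output)
```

View pics/h3.png

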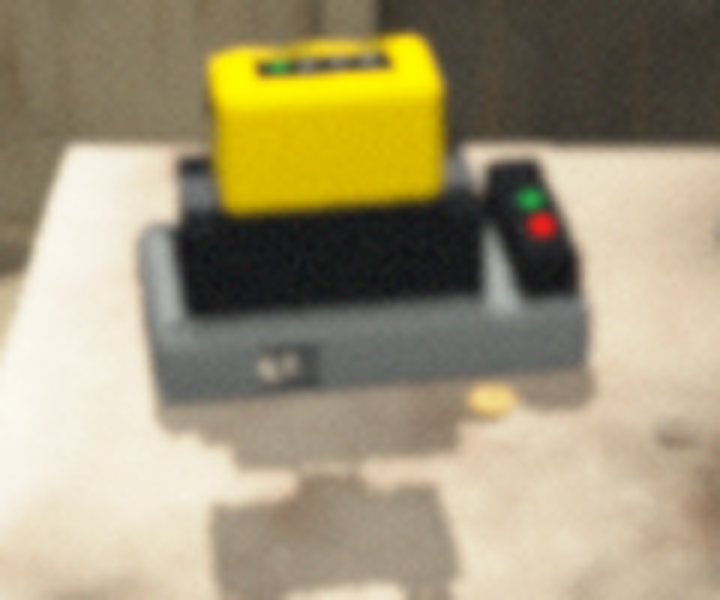

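The pack is level and aligned on the deck, with its label centred at (325,66) and the hand clear. I'll check its position once and hand in if it's good.

Run:
```python
from h import *
c=vision.camera("scene")
p=atz(c,((325.5)/6-.5+250,66.5/6-.5+190),.102);d=np.linalg.norm(p-[.540,-.0072]);print(p,d)
if d<.008: print(r.close_job())
```

```text
[ 0.5416068  -0.01102228] 0.00414627502521046
the job is handed in; nothing more can be done
None
```

The yellow pack is on the charger, level and down on the deck over both pegs and about 4 mm off centre by my last camera check; I let go, never went near the blue pack, and handed the job in at about 14 s (no verdict was returned).

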